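# Crack the storeroom roof vent with its momentary toggle

### The job

Two control boxes stand on the storeroom counter. Open the roof vent a little: on the box whose toggle ends in a flat paddle, push the toggle well over towards the end of the box with the round domed lamp, keep it held over for at least a second, then let go so that it springs back upright. Never push it the other way, and leave the ball-ended toggle (the roller shutter) alone.

Things in the scene. Friction and masses are not known exactly. Their poses are not given: they have to be found in the camera images.
- vent (a joint): angle of the paddle-ended toggle, to be pushed. 0 = upright (spring-centred), positive = leaning to its box's lamp (box +y); hard stops at +-0.65 rad. Well over means 0.35 rad or more. Spring 0.5 N m/rad: 3.5 N (0.35 rad) to 6.5 N (stop) at 50 mm from the pivot; let go, it is upright within 0.5 s without swinging past. Pivot: middle of the box's top, 55 mm above the counter, axis along box x
- vent_tip (a point): centre of the flat black paddle, 66 mm from the pivot, so 121 mm above the counter when upright. The paddle is 44 mm wide (box x), 9 mm thick (box y) and 36 mm high, on a steel rod 10 mm thick; its top is 84 mm from the pivot. The point's z runs along the rod away from the pivot; its y is square to the paddle's broad faces and points to the lamp when upright
- vent_base: grey control box of the vent toggle, fixed: 100 (x) by 160 (y) by 55 mm high; origin at the centre of its underside, toggle in the middle of its top. 56 mm towards +y a white domed lamp, 36 mm across, 18 mm high; 58 mm towards -y a flat steel bar 56 by 12 by 4 mm. On the left or right half of the counter; things within 150 mm of its toggle are lower than 115 mm
- shutter (a joint): angle of the other toggle, to be left alone: like the vent's, on the same kind of box with lamp and bar, but with a black ball 30 mm across instead of the paddle. Its box stands on the other half of the counter, at least 250 mm from the vent's between centres. 0 = upright, positive = towards its own lamp

How it is judged:
By the outcome, as a careful person would: the job done as asked, in the order asked, and still so for the second after the job is handed in, with the robot touching nothing.
It also fails if it takes over 32 s, if anything falls off the work surface, if the arm or the gripper's body presses on something with over 40 N, if the wrist force passes 120 N, or if a joint passes its speed limit or range.

### The arm

A 6-joint arm with a two-finger parallel gripper is mounted at the origin on the work surface. World frame = base frame: x ahead of the robot, y to its left, z up, the work surface at z = 0. Lengths are in m, angles in rad, forces in N, time in s.
With the tool pointing down it reaches from about 0.25 to 0.775 m from the base axis. Payload 4 kg.
Tool frame: the origin (TCP) lies at the very end of the fingers, on their centre line; the grasp point (between the pads) lies 19 mm behind it; z points along the fingers, y is the line along which they close (so a half turn about z gives the same grasp; the last joint's range is limited). The gripper opens to 85 mm and grips with 20 to 120 N. Pads are 22 mm wide; open, the fingers measure 114 mm over their backs; the gripper's body (76 mm by 85 mm) begins 54 mm behind the grasp point. The pads swing forward as they close: fully open they stand 13 mm farther back than shut.
Start: joints at [-1.299, 0.087, 1.371, -0, 1.684, -0.103], TCP at [0.201, -0.512, 0.231] pointing down, gripper open.
Joint ranges: [-3.1, 3.1], [-0.76, 2.03], [0.27, 2.55], [-1.08, 4.22], [0.17, 2.65], [-2.57, 2.57]. Speed limits (rad/s): [2.79, 2.79, 3.14, 3.14, 3.14, 3.14].

### API

Orientations are given as [roll, pitch, yaw] about the fixed x, y, z axes, in that order (R = Rz(yaw) Ry(pitch) Rx(roll)).
In Python, from workcell import read_state, read_camera, camera_model, sign_off gives the robot as it stands. The module is installed in compiled form; this text tells all that it offers.
- The arm moves only by the tool apply_moves, never from a script. Its argument "deltas" is a list of rows, each an object of numbers: "wx", "wy", "wz": the turn, a rotation vector about the world's x, y, z in units of 6 degrees (1.0 is 6 degrees); "tx", "ty", "tz": the shift along the world's x, y, z in units of 30 mm (1.0 is 30 mm); "fingers": the opening, from 0 (shut) to 1 (fully open). In form: [{"wx": .., "wy": .., "wz": .., "tx": .., "ty": .., "tz": .., "fingers": ..}, ...]. A call has 1 to 8 rows; each row shifts and turns the commanded pose from where the row before left it; what a row does not reach is not made up. A row lasts 1/8 s, in which the tool goes at most 62.5 mm and 10.7 degrees, less where a joint would pass 70% of its speed; a pose out of reach is approached as far as the arm can. A call with a number of a shift or a turn outside -1 to 1 is refused whole. A call with a gripper value outside its range is refused whole. The fingers move at their own pace and stop on an object; "force" is the grip in N (left out, the last holds). Time passes only in rows, so rows that do not move let the fingers close. It gives the time, the measured TCP pose, the force, the opening and the grip force at its end, in the units of the state.
- read_state(): the state, without advancing time (a new reading comes with each control period).
- read_camera(name): name is "scene" or "side" or "wrist"; returns (picture, depth): 384x512x3 uint8, red, green, blue; 384x512 float32, m along the optical axis (not along the pixel's ray), 0 where there is no reading.
- camera_model(name): a dict with "fov_y" (degrees; the focal length in pixels is half the picture's height over the tangent of half this angle, whatever the lens; pixels are square), "cx", "cy" (the principal point, pixels), "R" (3x3) and "t" (3): a world point X has camera coordinates R X + t; the wrist camera has in their place "mount" (4x4, takes a point from camera to tool coordinates, whose origin is the TCP and whose axes are the flange's). Camera axes: x right, y down, z forward; pixel columns grow to the right and rows downward; lengths in m; the calibration is good to about 2 mm. A picture is of the moment at which its call begins: read the wrist's pose just before it. camera_model takes no time and is no camera call.
- sign_off(): hands the job in; it is judged then, once.
The state is a dict: "time": time; "qpos": joint angles; "qd": joint speeds; "tau": joint torques, N m; "ee_pos": TCP position; "tool_rot": TCP orientation; "ft_force": force on the tool from outside, world axes, zero at the start; "torque": the same for the moment, N m; "grip_width": finger opening in m; "finger_force": force on a finger pad.
Only numpy, scipy, OpenCV 4.12 (cv2) and the standard library are available. Lean on these libraries where they do the work, as an engineer would, in place of code of your own. Each camera call takes 0.05 s, during which the arm holds its last target. There are 200 camera calls.

## Working session

There is one attempt and no reset: what is moved stays moved. The work goes in short steps, Python scripts to look and compute and a tool call to move; the robot and the scene stay as the last step left them, time stands still between calls to the robot, and variables do not carry over. Pictures are saved under pics/ and viewed, at most 10 in all, crops included, and the job is handed in when it is done.

Besides the shell and the picture viewer there is one more tool, called as name(argument=value, ...), one argument or row to a line, values as JSON. apply_moves: Moves the arm, as the interface text tells. Shifts and turns lie within -1 to 1; 1 stands for 30 mm of shift or 6 degrees of turn. Its arguments: {"type":"object","properties":{"deltas":{"type":"array"},"force":{"type":"number"}},"required":["deltas"]}

```bash
mkdir -p pics; cat > h.py <<'E'
import numpy as np, cv2
from workcell import *
def shot(n):
    p,d=read_camera(n); cv2.imwrite(f'pics/{n}0.png',p[:,:,::-1]); np.save(f'pics/{n}0.npy',d); return p,d
def w(n,u,v,d):
    m=camera_model(n); f=192/np.tan(np.radians(m['fov_y'])/2)
    c=np.array([(u-m['cx'])/f,(v-m['cy'])/f,1])*d
    return np.array(m['R']).T@(c-np.array(m['t']))
E
python3 - <<'E'
from h import *
for n in ('scene','side'):
    shot(n); m=camera_model(n); print(n,m)
a=np.vstack([cv2.imread(f'pics/{n}0.png') for n in('scene','side')])
print(read_state())
E
```

```text
scene {'fov_y': 53.818046843435525, 'cx': 258.51201609843395, 'cy': 189.02452690540184, 'R': array([[ 0.56593158,  0.82435807, -0.01245862],
       [ 0.55056072, -0.38912831, -0.73855403],
       [-0.61368097,  0.41111183, -0.67407917]]), 't': array([-0.30510771, -0.22406665,  1.25404249])}
side {'fov_y': 47.4133539377135, 'cx': 255.2171211884172, 'cy': 191.85018525060116, 'R': array([[ 0.93331075, -0.35881905, -0.01341391],
       [-0.2745815 , -0.68913439, -0.67059585],
       [ 0.23137858,  0.62955752, -0.74170161]]), 't': array([-0.49461032,  0.21646147,  0.90027083])}
{'time': 0.1, 'qpos': array([-1.29907812e+00,  8.79162379e-02,  1.37209673e+00, -2.38438680e-05,
        1.68359153e+00, -1.03097929e-01]), 'qd': array([ 0.0005266 , -0.00063907, -0.00335573, -0.00124398,  0.00067641,
        0.00049691]), 'tau': array([ 2.93313962e-03, -3.53016365e+01, -3.14218175e+01, -4.74192598e-05,
        7.97167362e-03,  1.75926925e-05]), 'ee_pos': array([ 0.20122688, -0.51139512,  0.2302402 ]), 'tool_rot': array([-3.13958906e+00, -1.83477264e-04,  3.74813289e-01]), 'ft_force': array([-1.09936486, -0.40869329,  0.33408028]), 'torque': array([-0.02340445, -0.01550381, -0.01266683]), 'finger_force': 0.0, 'grip_width': 0.08553985634124754}
```

View pics/scene0.png

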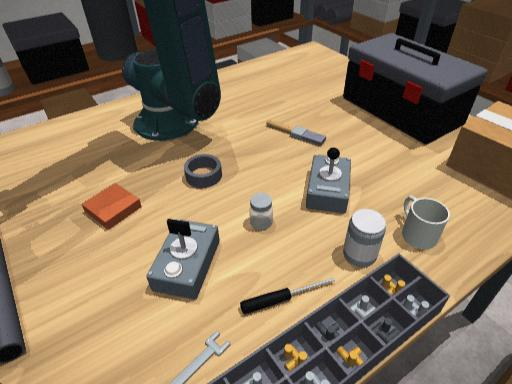

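View pics/side0.png

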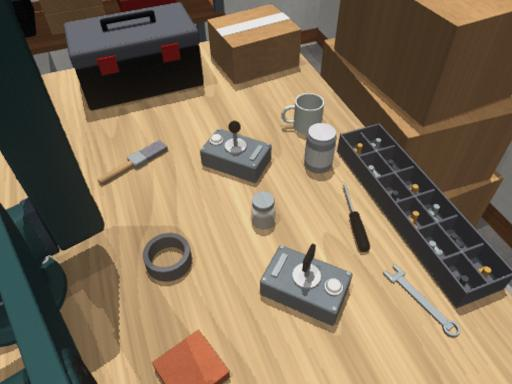

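The paddle-ended toggle is on the near-left box in the scene view: paddle about (178,228), lamp about (173,269). In the side view the paddle is about (309,260) and the lamp about (333,286). The ball toggle is on the other box. I'll enlarge both views of the vent box.

```bash
python3 - <<'E'
from h import *
a=cv2.imread('pics/scene0.png')[205:305,135:235]; b=cv2.imread('pics/side0.png')[230:330,255:355]
cv2.imwrite('pics/crop.png',np.hstack([cv2.resize(i,(400,400),interpolation=cv2.INTER_CUBIC) for i in(a,b)]))
E
```

```text
(no output)
```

View pics/crop.png

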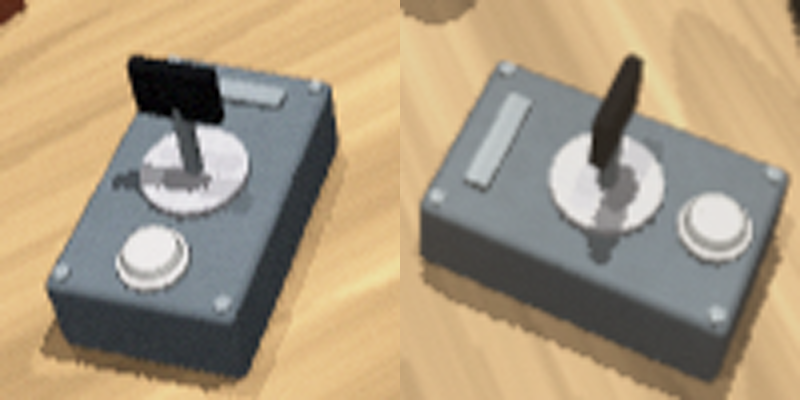

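The left panel (scene) shows the paddle centre at (177,90), disc (195,170) and lamp (153,252). The right panel (side) shows the paddle at (616,112), disc (607,182) and lamp (715,222). I'll triangulate these.

```bash
cat > tri.py <<'E'
from h import *
def P(n):
    m=camera_model(n); f=192/np.tan(np.radians(m['fov_y'])/2)
    return np.array([[f,0,m['cx']],[0,f,m['cy']],[0,0,1]])@np.c_[m['R'],m['t']]
def tri(a,b):
    X=cv2.triangulatePoints(P('scene'),P('side'),np.array(a,float),np.array(b,float))[:,0]; return X[:3]/X[3]
E
python3 - <<'E'
from tri import *
pts=dict(disc=((195,170),(607,182)),pad=((177,90),(616,112)),lamp=((153,252),(715,222)),bar=((250,94),(498,141)),sB=((315,87),(507,69)),sL1=((223,303),(775,173)),sL2=((62,271),(717,317)))
X={}
for k,((a,b),(c,d)) in pts.items():
    p=(135+a/4,205+b/4);q=(255+(c-400)/4,230+d/4)
    X[k]=tri(p,q)
    ds=[w(n,*r,np.load(f'pics/{n}0.npy')[int(r[1]),int(r[0])]) for n,r in(('scene',p),('side',q))]
    print(k,X[k].round(4),*[x.round(3) for x in ds])
for a,b in(('bar','lamp'),('sB','sL1')):
    v=X[b]-X[a];print(a,b,np.degrees(np.arctan2(v[1],v[0])),np.linalg.norm(v))
v=X['sL1']-X['sL2'];print('across',np.degrees(np.arctan2(v[1],v[0])),np.linalg.norm(v))
for n,r in (('ball',((333,154),(235,127))),('jar',((261,198),(263,200))),):print(n,tri(*r))
E
```

```text
disc [ 0.5611 -0.2033  0.0568] [ 0.568 -0.205  0.066] [ 0.558 -0.208  0.065]
pad [ 0.5608 -0.2031  0.1185] [ 0.569 -0.205  0.128] [ 0.555 -0.213  0.135]
lamp [ 0.5986 -0.244   0.0603] [ 0.606 -0.245  0.07 ] [ 0.595 -0.248  0.069]
bar [ 0.5232 -0.1542  0.0468] [ 0.53  -0.155  0.057] [ 0.52  -0.163  0.058]
sB [ 0.5432 -0.1216  0.0532] [ 0.545 -0.123  0.055] [ 0.542 -0.123  0.056]
sL1 [ 0.6411 -0.228   0.0548] [ 0.642 -0.228  0.056] [ 0.313 -0.595  0.806]
sL2 [ 0.5784 -0.2852  0.0536] [ 0.579 -0.285  0.055] [ 0.578 -0.286  0.055]
bar lamp -49.99961018015432 0.1180240576170078
sB sL1 -47.362891615058004 0.1445502062944884
across 42.37905099421889 0.0848811205131577
ball [0.55829073 0.20758814 0.11821325]
jar [ 5.48429454e-01 -3.29119920e-04  7.44993840e-02]
```

Vent pivot is about (0.561, −0.204, 0.055). Its lamp direction is about −47.5°, u = (0.676, −0.737). The plan is to shut the gripper, turn +21° so the finger backs face the paddle, come down on the bar side, then push along u.

apply_moves(
  deltas=[
    {"tx": 0.9,"ty": 0.95,"wz": 0.4,"fingers": 0},
    {"tx": 0.9,"ty": 0.95,"wz": 0.4,"fingers": 0},
    {"tx": 0.9,"ty": 0.95,"wz": 0.4,"fingers": 0},
    {"tx": 0.9,"ty": 0.95,"wz": 0.4,"fingers": 0},
    {"tx": 0.9,"ty": 0.95,"wz": 0.4,"fingers": 0},
    {"tx": 0.9,"ty": 0.95,"wz": 0.4,"fingers": 0},
    {"tx": 0.9,"ty": 0.95,"wz": 0.4,"fingers": 0},
    {"tx": 0.9,"ty": 0.95,"wz": 0.4,"fingers": 0},
  ],
)

```text
schema error: expected keys wx, wy, wz, tx, ty, tz, fingers
```

apply_moves(
  deltas=[
    {"tx": 0.9,"ty": 0.95,"wz": 0.3,"fingers": 0},
    {"tx": 0.9,"ty": 0.95,"fingers": 0},
    {"tx": 0.9,"ty": 0.95,"fingers": 0},
    {"tx": 0.9,"ty": 0.95,"fingers": 0},
    {"fingers": 0},
    {"fingers": 0},
  ],
)

```text
schema error: expected keys wx, wy, wz, tx, ty, tz, fingers
```

apply_moves(
  deltas=[
    {"wx": 0,"wy": 0,"wz": 0.4,"tx": 0.9,"ty": 0.95,"tz": 0,"fingers": 0},
    {"wx": 0,"wy": 0,"wz": 0.4,"tx": 0.9,"ty": 0.95,"tz": 0,"fingers": 0},
    {"wx": 0,"wy": 0,"wz": 0.4,"tx": 0.9,"ty": 0.95,"tz": 0,"fingers": 0},
    {"wx": 0,"wy": 0,"wz": 0.4,"tx": 0.9,"ty": 0.95,"tz": 0,"fingers": 0},
    {"wx": 0,"wy": 0,"wz": 0.4,"tx": 0.9,"ty": 0.95,"tz": 0,"fingers": 0},
    {"wx": 0,"wy": 0,"wz": 0.4,"tx": 0.9,"ty": 0.95,"tz": 0,"fingers": 0},
    {"wx": 0,"wy": 0,"wz": 0.4,"tx": 0.9,"ty": 0.95,"tz": 0,"fingers": 0},
    {"wx": 0,"wy": 0,"wz": 0.4,"tx": 0.9,"ty": 0.95,"tz": 0,"fingers": 0},
  ],
)

```text
time: 1.1
ee_pos: [0.4179, -0.2826, 0.2307]
tool_rot: [-3.141, 0.0, 0.711]
ft_force: [0.0, 0.5, -0.8]
grip_width: -0.0002
finger_force: 0.0
```

apply_moves(
  deltas=[
    {"wx": 0,"wy": 0,"wz": 0.3,"tx": 0.9,"ty": 0.95,"tz": 0,"fingers": 0},
    {"wx": 0,"wy": 0,"wz": 0,"tx": 0.9,"ty": 0.95,"tz": 0,"fingers": 0},
    {"wx": 0,"wy": 0,"wz": 0,"tx": 0.9,"ty": 0.95,"tz": 0,"fingers": 0},
    {"wx": 0,"wy": 0,"wz": 0,"tx": 0.9,"ty": 0.95,"tz": 0,"fingers": 0},
    {"wx": 0,"wy": 0,"wz": 0,"tx": 0,"ty": 0,"tz": 0,"fingers": 0},
    {"wx": 0,"wy": 0,"wz": 0,"tx": 0,"ty": 0,"tz": 0,"fingers": 0},
  ],
)

```text
time: 1.85
ee_pos: [0.5249, -0.1701, 0.2308]
tool_rot: [-3.141, 0.001, 0.741]
ft_force: [-0.4, 0.6, 0.4]
grip_width: 0.0002
finger_force: 0.0
```

The tool is 49 mm on the bar side of the pivot and centred across the paddle. Next I'll go down to z = 0.105 and check with the cameras.

apply_moves(
  deltas=[
    {"wx": 0,"wy": 0,"wz": 0,"tx": 0,"ty": 0,"tz": -0.7,"fingers": 0},
    {"wx": 0,"wy": 0,"wz": 0,"tx": 0,"ty": 0,"tz": -0.7,"fingers": 0},
    {"wx": 0,"wy": 0,"wz": 0,"tx": 0,"ty": 0,"tz": -0.7,"fingers": 0},
    {"wx": 0,"wy": 0,"wz": 0,"tx": 0,"ty": 0,"tz": -0.7,"fingers": 0},
    {"wx": 0,"wy": 0,"wz": 0,"tx": 0,"ty": 0,"tz": -0.7,"fingers": 0},
    {"wx": 0,"wy": 0,"wz": 0,"tx": 0,"ty": 0,"tz": -0.7,"fingers": 0},
    {"wx": 0,"wy": 0,"wz": 0,"tx": 0,"ty": 0,"tz": 0,"fingers": 0},
  ],
)

```text
time: 2.72
ee_pos: [0.5232, -0.1703, 0.1033]
tool_rot: [-3.137, 0.002, 0.739]
ft_force: [0.2, -0.3, -0.1]
grip_width: -0.0
finger_force: 0.0
```

```bash
cat > look.py <<'E'
import sys
from h import *
for n in('scene','side'): shot(n)
a=cv2.imread('pics/scene0.png')[180:300,135:255]; b=cv2.imread('pics/side0.png')[210:330,245:365]
cv2.imwrite(f'pics/{sys.argv[1]}.png',np.hstack([cv2.resize(i,(400,400),interpolation=cv2.INTER_CUBIC) for i in(a,b)]))
s=read_state();print(s['time'],s['ee_pos'],s['ft_force'])
E
python3 look.py c1
```

```text
2.825 [ 0.52509565 -0.17069983  0.10594173] [0.29437043 0.22068014 1.18754582]
```

View pics/c1.png

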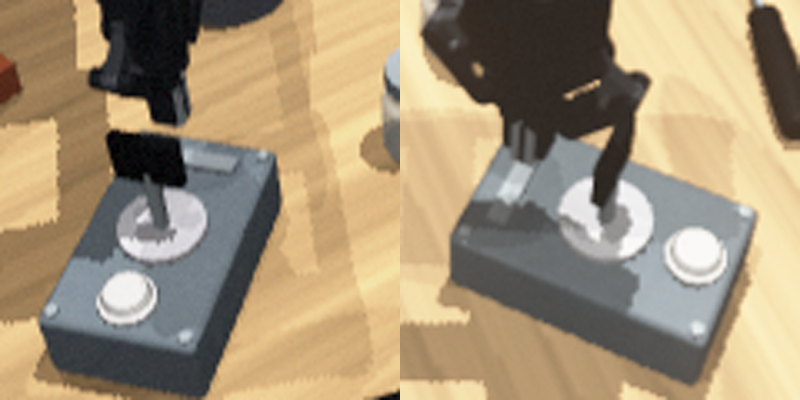

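The fingers are clear behind the paddle at scene crop (170,105), but the gripper's knuckle sticks out towards the paddle top at side crop (640,85). To put the thin side forward, I'll raise, turn +90° (joint 6 stays in range) and come down again.

apply_moves(
  deltas=[
    {"wx": 0,"wy": 0,"wz": 0,"tx": 0,"ty": 0,"tz": 1,"fingers": 0},
    {"wx": 0,"wy": 0,"wz": 0,"tx": 0,"ty": 0,"tz": 1,"fingers": 0},
    {"wx": 0,"wy": 0,"wz": 1,"tx": 0,"ty": 0,"tz": 0,"fingers": 0},
    {"wx": 0,"wy": 0,"wz": 1,"tx": 0,"ty": 0,"tz": 0,"fingers": 0},
    {"wx": 0,"wy": 0,"wz": 1,"tx": 0,"ty": 0,"tz": 0,"fingers": 0},
    {"wx": 0,"wy": 0,"wz": 1,"tx": 0,"ty": 0,"tz": 0,"fingers": 0},
    {"wx": 0,"wy": 0,"wz": 1,"tx": 0,"ty": 0,"tz": 0,"fingers": 0},
    {"wx": 0,"wy": 0,"wz": 1,"tx": 0,"ty": 0,"tz": 0,"fingers": 0},
  ],
)

```text
time: 3.82
ee_pos: [0.5259, -0.1705, 0.1673]
tool_rot: [3.138, 0.001, 1.373]
ft_force: [0.5, -0.0, 0.6]
grip_width: -0.0002
finger_force: 0.0
```

apply_moves(
  deltas=[
    {"wx": 0,"wy": 0,"wz": 1,"tx": 0,"ty": 0,"tz": 0,"fingers": 0},
    {"wx": 0,"wy": 0,"wz": 1,"tx": 0,"ty": 0,"tz": 0,"fingers": 0},
    {"wx": 0,"wy": 0,"wz": 1,"tx": 0,"ty": 0,"tz": 0,"fingers": 0},
    {"wx": 0,"wy": 0,"wz": 1,"tx": 0,"ty": 0,"tz": 0,"fingers": 0},
    {"wx": 0,"wy": 0,"wz": 1,"tx": 0,"ty": 0,"tz": 0,"fingers": 0},
    {"wx": 0,"wy": 0,"wz": 1,"tx": 0,"ty": 0,"tz": 0,"fingers": 0},
    {"wx": 0,"wy": 0,"wz": 1,"tx": 0,"ty": 0,"tz": 0,"fingers": 0},
    {"wx": 0,"wy": 0,"wz": 1,"tx": 0,"ty": 0,"tz": 0,"fingers": 0},
  ],
)

```text
time: 4.82
ee_pos: [0.5259, -0.1705, 0.1673]
tool_rot: [3.14, 0.003, 2.21]
ft_force: [-0.1, 0.1, 1.3]
grip_width: 0.0002
finger_force: 0.0
```

apply_moves(
  deltas=[
    {"wx": 0,"wy": 0,"wz": 1,"tx": 0,"ty": 0,"tz": 0,"fingers": 0},
    {"wx": 0,"wy": 0,"wz": 0,"tx": 0,"ty": 0,"tz": -0.7,"fingers": 0},
    {"wx": 0,"wy": 0,"wz": 0,"tx": 0,"ty": 0,"tz": -0.7,"fingers": 0},
    {"wx": 0,"wy": 0,"wz": 0,"tx": 0,"ty": 0,"tz": -0.6,"fingers": 0},
    {"wx": 0,"wy": 0,"wz": 0,"tx": 0,"ty": 0,"tz": 0,"fingers": 0},
  ],
)

```text
time: 5.45
ee_pos: [0.5245, -0.1697, 0.1043]
tool_rot: [-3.141, -0.002, 2.312]
ft_force: [-0.9, -0.3, -0.5]
grip_width: 0.0003
finger_force: 0.0
```

```bash
python3 look.py c2
```

```text
5.55 [ 0.52574915 -0.1701288   0.10616689] [0.31472587 0.1800649  0.45890418]
```

View pics/c2.png

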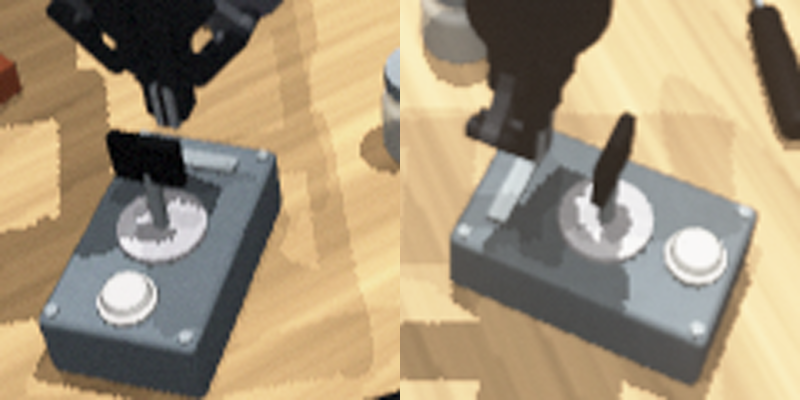

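The thin side now faces the paddle, with a clear gap on the bar side (fingertip at side crop (540,155), paddle at (610,160)). Next is a slow push along u.

apply_moves(
  deltas=[
    {"wx": 0,"wy": 0,"wz": 0,"tx": 0.17,"ty": -0.185,"tz": 0,"fingers": 0},
    {"wx": 0,"wy": 0,"wz": 0,"tx": 0.17,"ty": -0.185,"tz": 0,"fingers": 0},
    {"wx": 0,"wy": 0,"wz": 0,"tx": 0.17,"ty": -0.185,"tz": 0,"fingers": 0},
    {"wx": 0,"wy": 0,"wz": 0,"tx": 0.17,"ty": -0.185,"tz": 0,"fingers": 0},
    {"wx": 0,"wy": 0,"wz": 0,"tx": 0.17,"ty": -0.185,"tz": 0,"fingers": 0},
    {"wx": 0,"wy": 0,"wz": 0,"tx": 0.17,"ty": -0.185,"tz": 0,"fingers": 0},
    {"wx": 0,"wy": 0,"wz": 0,"tx": 0.17,"ty": -0.185,"tz": 0,"fingers": 0},
    {"wx": 0,"wy": 0,"wz": 0,"tx": 0,"ty": 0,"tz": 0,"fingers": 0},
  ],
)

```text
time: 6.55
ee_pos: [0.5606, -0.2084, 0.1043]
tool_rot: [-3.141, -0.002, 2.312]
ft_force: [-3.3, 2.0, -2.1]
grip_width: -0.0001
finger_force: 1.4
```

apply_moves(
  deltas=[
    {"wx": 0,"wy": 0,"wz": 0,"tx": 0.17,"ty": -0.185,"tz": 0,"fingers": 0},
    {"wx": 0,"wy": 0,"wz": 0,"tx": 0,"ty": 0,"tz": 0,"fingers": 0},
  ],
)

```text
time: 6.8
ee_pos: [0.5657, -0.2139, 0.1049]
tool_rot: [-3.141, -0.002, 2.312]
ft_force: [-3.0, 2.0, -0.0]
grip_width: 0.0
finger_force: 1.7
```

```bash
python3 look.py c3
```

```text
6.9 [ 0.56566134 -0.21389073  0.1051659 ] [-3.84681533  2.55779873 -0.55319078]
```

View pics/c3.png

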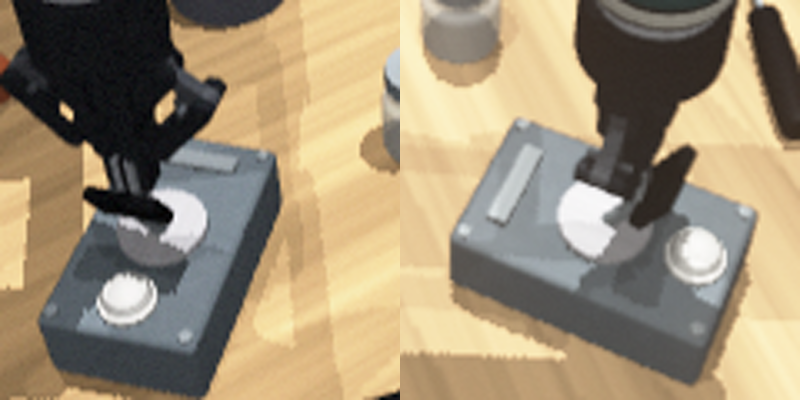

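The paddle is leaning over towards the lamp, at scene crop (130,205) and side crop (665,188). Triangulating that gives its angle.

```bash
python3 - <<'E'
from tri import *
X=tri((135+130*.3,180+205*.3),(245+265*.3,210+188*.3)); v=X-[.561,-.204,.055]
print(X,np.arctan2(v@[.676,-.737,0],v[2]),np.linalg.norm(v))
E
```

```text
[ 0.58185427 -0.22585366  0.11152739] 0.4907240965622367 0.06409234457603402
```

The angle is about 0.49 rad, which matches the geometry and the measured force. I'll hold it for about 1.5 s.

apply_moves(
  deltas=[
    {"wx": 0,"wy": 0,"wz": 0,"tx": 0,"ty": 0,"tz": 0,"fingers": 0},
    {"wx": 0,"wy": 0,"wz": 0,"tx": 0,"ty": 0,"tz": 0,"fingers": 0},
    {"wx": 0,"wy": 0,"wz": 0,"tx": 0,"ty": 0,"tz": 0,"fingers": 0},
    {"wx": 0,"wy": 0,"wz": 0,"tx": 0,"ty": 0,"tz": 0,"fingers": 0},
    {"wx": 0,"wy": 0,"wz": 0,"tx": 0,"ty": 0,"tz": 0,"fingers": 0},
    {"wx": 0,"wy": 0,"wz": 0,"tx": 0,"ty": 0,"tz": 0,"fingers": 0},
    {"wx": 0,"wy": 0,"wz": 0,"tx": 0,"ty": 0,"tz": 0,"fingers": 0},
    {"wx": 0,"wy": 0,"wz": 0,"tx": 0,"ty": 0,"tz": 0,"fingers": 0},
  ],
)

```text
time: 7.9
ee_pos: [0.5661, -0.2142, 0.1053]
tool_rot: [3.142, 0.0, 2.312]
ft_force: [-3.2, 2.5, -0.7]
grip_width: 0.0
finger_force: 1.9
```

apply_moves(
  deltas=[
    {"wx": 0,"wy": 0,"wz": 0,"tx": 0,"ty": 0,"tz": 0,"fingers": 0},
    {"wx": 0,"wy": 0,"wz": 0,"tx": 0,"ty": 0,"tz": 0,"fingers": 0},
    {"wx": 0,"wy": 0,"wz": 0,"tx": 0,"ty": 0,"tz": 0,"fingers": 0},
    {"wx": 0,"wy": 0,"wz": 0,"tx": 0,"ty": 0,"tz": 0,"fingers": 0},
  ],
)

```text
time: 8.4
ee_pos: [0.5662, -0.2143, 0.1054]
tool_rot: [3.141, 0.0, 2.312]
ft_force: [-4.1, 2.7, -0.1]
grip_width: 0.0002
finger_force: 1.9
```

apply_moves(
  deltas=[
    {"wx": 0,"wy": 0,"wz": 0,"tx": -0.34,"ty": 0.37,"tz": 0,"fingers": 0},
    {"wx": 0,"wy": 0,"wz": 0,"tx": -0.34,"ty": 0.37,"tz": 0,"fingers": 0},
    {"wx": 0,"wy": 0,"wz": 0,"tx": -0.34,"ty": 0.37,"tz": 0,"fingers": 0},
    {"wx": 0,"wy": 0,"wz": 0,"tx": -0.34,"ty": 0.37,"tz": 0,"fingers": 0},
    {"wx": 0,"wy": 0,"wz": 0,"tx": 0,"ty": 0,"tz": 0.8,"fingers": 0},
    {"wx": 0,"wy": 0,"wz": 0,"tx": 0,"ty": 0,"tz": 0.8,"fingers": 0},
    {"wx": 0,"wy": 0,"wz": 0,"tx": 0,"ty": 0,"tz": 0.8,"fingers": 0},
    {"wx": 0,"wy": 0,"wz": 0,"tx": 0,"ty": 0,"tz": 0,"fingers": 0},
  ],
)

```text
time: 9.4
ee_pos: [0.5263, -0.17, 0.1799]
tool_rot: [3.139, 0.005, 2.312]
ft_force: [-0.7, -0.2, -0.3]
grip_width: 0.0
finger_force: 0.0
```

```bash
python3 look.py c4
```

```text
9.5 [ 0.52493828 -0.1694562   0.17674676] [-0.75044587  0.52885615  0.05679417]
```

View pics/c4.png

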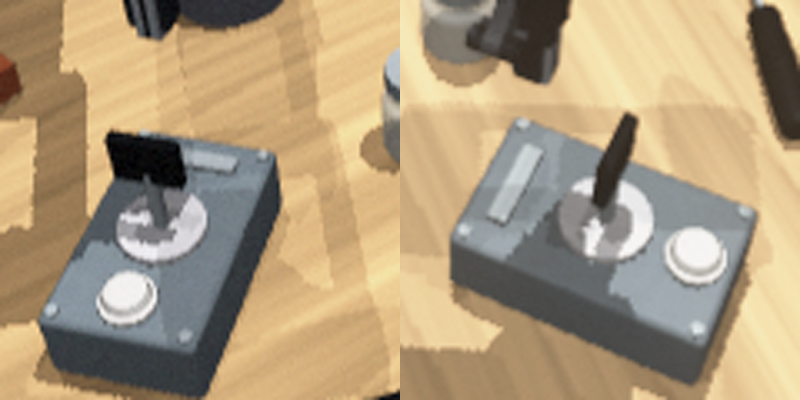

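The paddle is upright again, at the same place as before (scene crop (147,160), side crop (613,160)), and the gripper is well clear.

```bash
python3 -c "from workcell import *; print(sign_off())"
```

```text
the job is handed in; nothing more can be done
None
```

I pushed the vent toggle to about 0.49 rad towards its lamp, held it there for at least 1.5 s and let it spring back upright. I kept the arm away from the shutter toggle, and the job is handed in.

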